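# Post the vapour alarm, then open the contact cleaner

## Robot

A 7-joint arm with a two-finger parallel gripper is mounted at the origin on the work surface. World frame = base frame: x ahead of the robot, y to its left, z up, the work surface at z = 0. Lengths are in m, angles in rad, forces in N, time in s.
With the tool pointing down it reaches from about 0.425 to 1.025 m from the base axis. Payload 3.6 kg.
Tool frame: the origin (TCP) lies midway between the tips of the shut fingers; the grasp point (between the pads) lies 19 mm behind it; z points along the fingers, y is the direction in which the jaws open and shut (so a half turn about z gives the same grasp; the last joint's range is limited). The gripper opens to 85 mm and grips with 20 to 120 N. Pads are 22 mm wide; open, the fingers measure 114 mm over their backs; the gripper's body (76 mm by 85 mm) begins 54 mm behind the grasp point. The pads swing forward as they close: fully open they stand 13 mm farther back than shut.
Start: joints at [-1.264, 0.591, 0.048, 1.609, -0.033, 0.943, -0.034], TCP at [0.283, 0.668, 0.231] pointing down, gripper open.
Joint ranges: [-2.69, 2.69], [-0.47, 2.24], [-1.27, 1.36], [0.19, 2.51], [-1.53, 4.68], [0.08, 2.07], [-3.09, 3.09]. Speed limits (rad/s): [2.57, 2.57, 3.14, 3.14, 3.14, 3.14, 3.14].

## Interface

Orientations are given as a rotation vector (axis times angle).
In Python, from cell import robot, imaging, job gives the robot as it stands.
- The arm moves only by the tool play_rows, never from a script. Its argument "moves" is a list that holds one entry, the list of rows, each a list of 7 numbers: the shift along the tool's x, y, z in cm, then the turn, a rotation vector about the tool's x, y, z in degrees, then the opening, from -1 (shut) to 1 (fully open), so that 0 is half open. A call has 1 to 8 rows; each row is the pose to reach, as a shift and turn from the pose commanded when the call began, along the tool's axes at that moment; what a row does not reach only later rows make up. A row lasts 1/8 s, in which the tool goes at most 62.5 mm and 10.7 degrees, less where a joint would pass 70% of its speed; a pose out of reach is approached as far as the arm can. A call with a gripper value outside its range is refused whole. The fingers move at their own pace and stop on an object; "newtons" is the grip in N (left out, the last holds). Time passes only in rows, so rows that repeat a pose let the fingers close. It gives the time, the measured TCP pose, the force and the opening at its end, in the units of the state.
- robot.get_obs(): the state, without advancing time (a new reading comes with each control period).
- imaging.read_camera(name): name is "side" or "top"; returns a dict with "pixels" (480x640x3 uint8, red, green, blue), "intrinsics" (3x3 intrinsics, pixels), "extrinsics" (4x4, takes a point from camera to world coordinates). Camera axes: x right, y down, z forward; pixel columns grow to the right and rows downward; lengths in m; the calibration is good to about 2 mm. A picture is of the moment at which its call begins. There is no depth.
- job.hand_in(): hands the job in, once; it reports no verdict.
Trained networks look in the newest picture that a camera, given by its name, has taken for a name from the list of things; names that differ only in an ending like _2 or _b are one class to them, and where a whole thing is asked for, a point or a joint stands for the part that bears it (a point fixed in the world has none). Each returns a list of dicts, best first, with "p" (0 to 1); they miss things now and then, are a little off and sometimes report something else, mostly with a low value. They report only what shows in the picture. A call takes as long as a camera call.
- imaging.boxes_of(camera, query): "at" ([column, row] in pixels, amid what is visible of it).
- imaging.masks_of(camera, query): "pixels" (480x640 bool, what is visible of it) and "at" ([column, row] in pixels, amid what is visible of it).
- imaging.spot_point(camera, query): "at" ([column, row] in pixels: a listed point, or the origin of a listed thing).
The state is a dict: "time_s": time; "qpos": joint angles; "joint_vel": joint speeds; "tau": joint torques, N m; "tcp_pos": TCP position; "eef_rot": TCP orientation; "ft_force": force on the tool from outside, world axes, zero at the start; "torque": the same for the moment, N m; "grip_width": finger opening in m.
Only numpy, scipy, OpenCV 4.12 (cv2) and the standard library are available. Lean on these libraries where they do the work, as an engineer would, in place of code of your own. Each camera call takes 0.05 s, during which the arm holds its last target.

## Task

Before the contact cleaner is opened, its clip-on vapour alarm must be on watch: squeeze the sprung clip off its parking strip, lower its open jaws over the top edge of the upright plate on the drip tray and let it go there, upright and gripping by itself. Then press the bottle's push-and-turn safety cap down, twist it anticlockwise (seen from above) until it is free, and lift it straight up at least 6 cm off the bottle; finish while still holding the cap in the gripper, upright above the bottle. Leave the other things on the desk where they are.

Things in the scene. Friction and masses are not known exactly. Their poses are not given: they have to be found in the camera images.
- tray: Fixed steel drip tray, 130 x 240 mm (its x, y), floor 6 mm up; origin at the centre of its underside. 60 mm to its -y a white round bottle, 72 mm in diameter, is held fast in a collar; 60 mm to its +y stands the upright plate. Turned up to 0.4 rad; on either half of the desk.
- plate_edge (a point): Middle of the top edge of the tray's upright aluminium plate, 60 mm above the desk, 120 mm from the bottle's axis. The plate is 4 mm thick (x of this frame) and 80 mm long (y). The clip belongs here, anywhere along the edge, a jaw on either side.
- bottle_mouth (a point): Centre of the bottle's rim under the cap, 142 mm above the desk, z up. The shoulder outside the cap's radius lies below 96 mm. A spring in the neck pushes the cap up: about 4 N at first, 0.7 N more per mm pressed, bottoming at 6 mm (8.5 N). The cap cannot turn until it is 3 mm or more down, nor be pulled off unturned.
- cap_center (a point): Centre of the black ribbed round safety cap, half-way up, z along its axis. 45 mm in diameter, 27 mm high, about 30 g, top 151 mm above the desk when closed. Held pressed 4 to 5 mm down it turns anticlockwise (from above) only; from 0.8 rad on it is off its lugs, at about 1.4 rad it meets a stop: turn it about 1.05 rad, then lift. Any grasp yaw will do.
- clip: Clip-on vapour alarm: black two-lever spring clip, jaws down, handles up, grey 22 x 14 x 26 mm sensor on its y = 16 to 30 mm. Origin at the pivot, z up; x: the way levers squeeze and jaws open; y along the edge. 65 g. Jaw tips 36 mm below the pivot, handle tops 42 mm above, levers 26 mm wide. A stop between the jaws sits on the edge when fully on (pivot 14 mm above it).
- clip_handles (a point): Midway between the flared handles, 30 mm above the pivot: squeeze here from above, closing along the clip's x. When parked the handles are about 41 mm over their outsides here, 48 mm at the top; squeezed to their stop, parallel and about 20 mm, jaws then about 21 mm apart. Takes about 9 N a side; grip with 20 N. Levers move equally.
- clip_jaws (a point): Point midway between the jaw pads, 28 mm below the pivot; the pads reach 8 mm above and below it.
- stand: Fixed parking stand, 90 x 100 mm dark foot with an upright aluminium strip 4 mm thick (its x), 60 mm long (its y), top 60 mm above the desk; origin at the centre of its underside. The clip starts on it, fully on. It is turned up to 0.5 rad.
- tape: Bystander: paper tape roll, 48 mm across, 18 mm high, lying on the tray.
- tin: Bystander: small round aluminium tin, 32 mm across, 22 mm high, standing near the parking strip on its foot.
- screwdriver: Bystander: screwdriver 160 mm long lying near the robot.
- marker: Bystander: blue marker pen 130 mm long lying near the robot.

How it is judged:
By the outcome, as a careful person would: the job done as asked, in the order asked, and still so for the second after the job is handed in, while the arm keeps its last pose, push and grip.
It also fails if it takes over 54 s, if anything falls off the work surface, if the arm or the gripper's body presses on something with over 40 N, if the wrist force passes 120 N, or if a joint passes its speed limit or range.

## Working session

There is one attempt and no reset: what is moved stays moved. The work goes in short steps, Python scripts to look and compute and a tool call to move; the robot and the scene stay as the last step left them, time stands still between calls to the robot, and variables do not carry over. Pictures are saved under pics/ and viewed, and the job is handed in when it is done.

Besides the shell and the picture viewer there is one more tool, called after "Emit:" as a command line: name --argument value ..., lists and objects as JSON in quotes. play_rows: Moves the arm, as the interface text tells. Its arguments: {"type":"object","properties":{"moves":{"type":"array"},"newtons":{"type":"number"}},"required":["moves"]}

```bash
mkdir -p pics
cat > h.py <<'E'
import numpy as np, cv2
from scipy.spatial.transform import Rotation as R
from cell import robot, imaging, job
def cam(n, save=None):
    d=imaging.read_camera(n)
    if save: cv2.imwrite('pics/'+save, d['pixels'][:,:,::-1])
    return d
def ray(d,px):
    K=np.array(d['intrinsics']);E=np.array(d['extrinsics'])
    v=E[:3,:3]@np.linalg.solve(K,[px[0],px[1],1.]); return E[:3,3],v
def atz(d,px,z):
    o,v=ray(d,px); return o+v*(z-o[2])/v[2]
def tri(d1,p1,d2,p2):
    o1,v1=ray(d1,p1);o2,v2=ray(d2,p2)
    v1/=np.linalg.norm(v1);v2/=np.linalg.norm(v2)
    s=np.linalg.lstsq(np.c_[v1,-v2],o2-o1,rcond=None)[0]
    a=o1+s[0]*v1;b=o2+s[1]*v2
    return (a+b)/2,np.linalg.norm(a-b)
def proj(d,X):
    K=np.array(d['intrinsics']);E=np.array(d['extrinsics'])
    c=E[:3,:3].T@(np.array(X)-E[:3,3]); p=K@c; return p[:2]/p[2]
def st():
    o=robot.get_obs()
    print('t',round(o['time_s'],3),'tcp',np.round(o['tcp_pos'],4),'rot',np.round(o['eef_rot'],3),'f',np.round(o['ft_force'],1),'w',round(o['grip_width'],4))
    return o
E
python3 - <<'E'
from h import *
st()
D={n:cam(n,n+'0.png') for n in('side','top')}
for n in D: print(n,np.round(D[n]['extrinsics'],3).tolist())
P={}
for q in ['tray','plate_edge','bottle_mouth','cap_center','clip','clip_handles','clip_jaws','stand','tape','tin']:
    for n in D:
        r=imaging.spot_point(n,q)
        print(q,n,[(np.round(x['at'],1).tolist(),round(x['p'],2)) for x in r[:3]])
        if r:P[q,n]=r[0]['at']
    if (q,'side') in P and (q,'top') in P:
        x,e=tri(D['side'],P[q,'side'],D['top'],P[q,'top']); print('   ',np.round(x,4),round(e,4))
E
```

```text
t 0.0 tcp [0.2825 0.6668 0.2302] rot [-0.625 -3.078  0.004] f [-0.5  0.5 -1.6] w 0.0852
side [[0.691, -0.546, 0.475, -0.006], [-0.723, -0.512, 0.463, -0.417], [-0.01, -0.663, -0.748, 0.869], [0.0, 0.0, 0.0, 1.0]]
top [[-0.012, -0.983, 0.181, 0.313], [-1.0, 0.009, -0.016, 0.08], [0.014, -0.181, -0.983, 0.92], [0.0, 0.0, 0.0, 1.0]]
tray side [([438.0, 289.6], 0.89)]
tray top [([419.4, 191.6], 0.84)]
    [ 0.5925 -0.1527  0.0116] 0.0073
plate_edge side [([423.8, 253.0], 0.73), ([194.2, 238.6], 0.4)]
plate_edge top [([401.8, 172.1], 0.62)]
    [ 0.6097 -0.0997  0.0746] 0.0037
bottle_mouth side [([472.0, 267.5], 0.67)]
bottle_mouth top [([471.3, 179.3], 0.7)]
    [ 0.5715 -0.2128  0.1563] 0.0083
cap_center side [([468.2, 271.2], 0.73)]
cap_center top [([467.9, 174.3], 0.94), ([258.1, 200.7], 0.22)]
    [ 0.5819 -0.2098  0.1376] 0.0047
clip side [([307.4, 192.4], 0.6)]
clip top [([256.1, 203.5], 0.7)]
    [0.5471 0.1849 0.1005] 0.0144
clip_handles side [([304.3, 187.4], 0.92)]
clip_handles top [([254.3, 193.9], 0.92), ([261.3, 210.3], 0.63)]
    [0.5569 0.1924 0.1071] 0.0028
clip_jaws side [([309.0, 209.1], 0.64)]
clip_jaws top [([256.1, 203.3], 0.76), ([257.8, 210.5], 0.62)]
    [0.5646 0.1963 0.0289] 0.0078
stand side [([306.5, 222.6], 0.73), ([316.2, 215.2], 0.62)]
stand top [([258.6, 207.9], 0.92)]
    [ 0.5627  0.199  -0.0158] 0.0011
tape side [([439.1, 275.5], 0.67), ([307.2, 208.6], 0.49)]
tape top []
tin side [([312.8, 215.3], 0.74)]
tin top [([266.3, 199.6], 0.68)]
    [0.5694 0.1797 0.0189] 0.0059
```

View pics/side0.png

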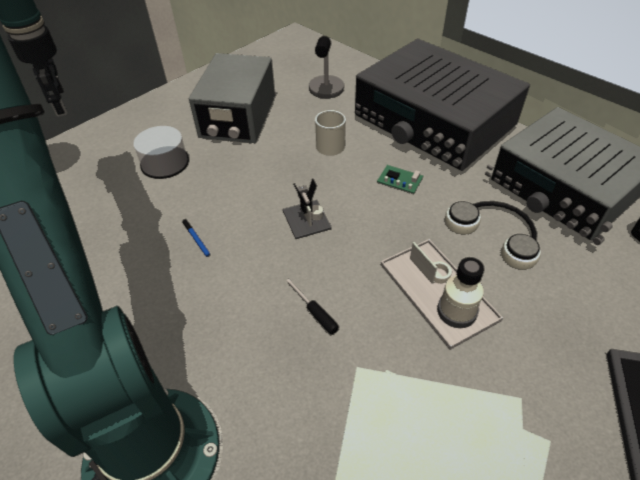

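View pics/top0.png

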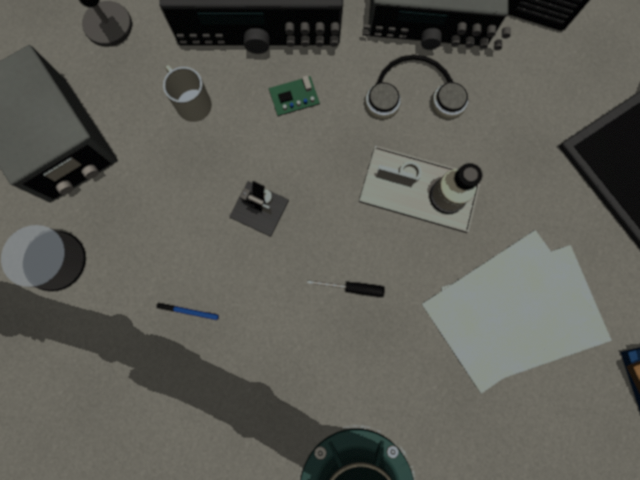

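Run:
```python
import cv2
a=cv2.imread('pics/top0.png');b=cv2.imread('pics/side0.png')
def c(im,x,y,w,h,s,n): cv2.imwrite('pics/'+n,cv2.resize(im[y:y+h,x:x+w],None,fx=s,fy=s,interpolation=cv2.INTER_CUBIC))
c(a,200,150,120,100,6,'ztc.png');c(a,360,120,160,120,5,'ztt.png');c(b,250,150,120,100,6,'zsc.png');c(b,370,210,160,140,4.2,'zst.png')
```

```text
(no output)
```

View pics/ztc.png

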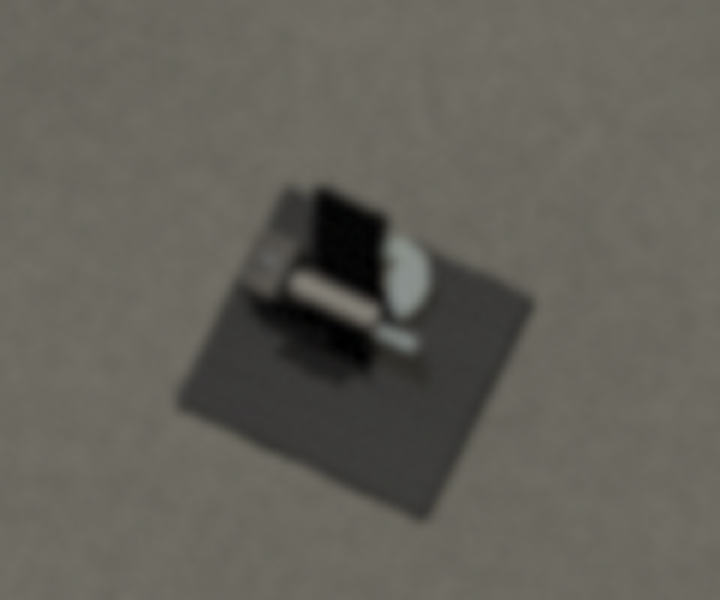

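View pics/zsc.png

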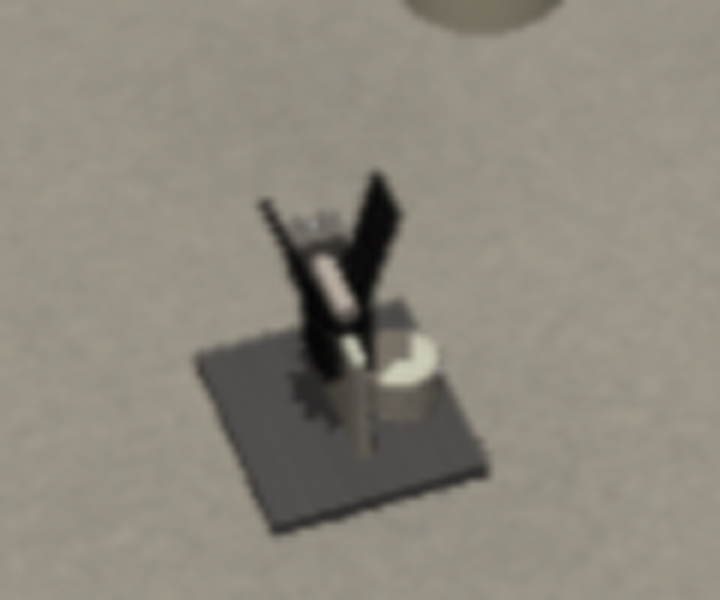

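View pics/ztt.png

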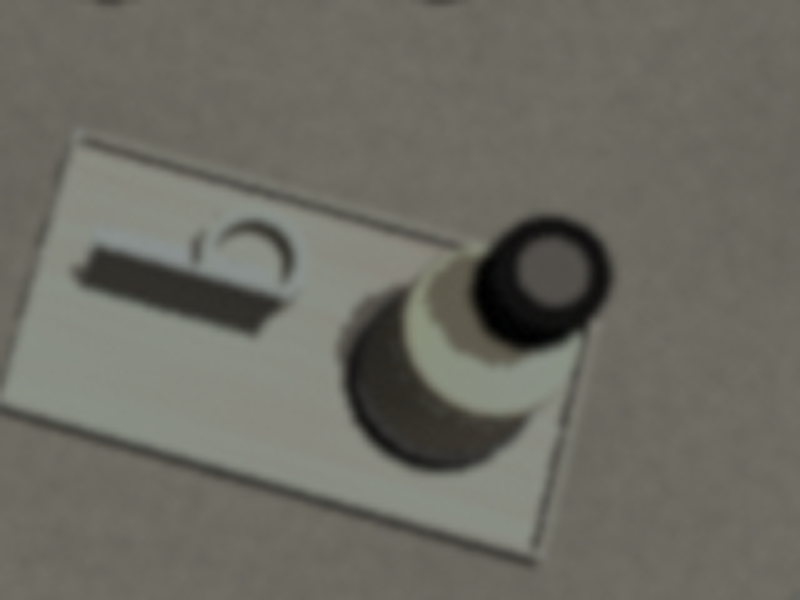

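View pics/zst.png

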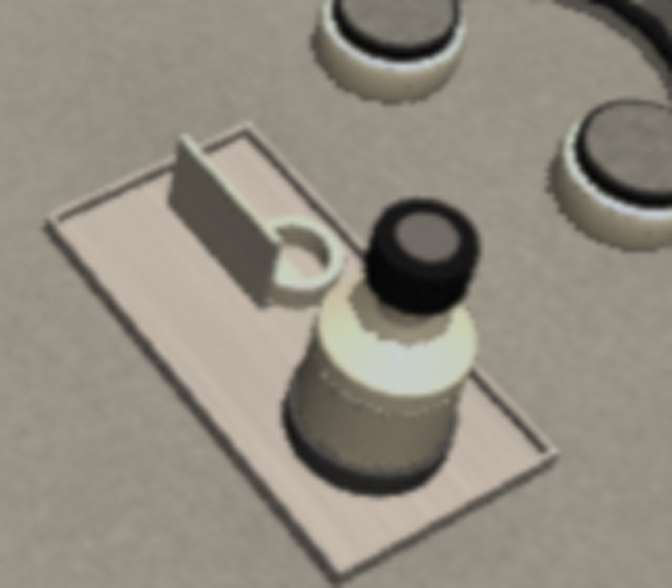

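```bash
cat > fit.py <<'E'
from h import *
from scipy.optimize import least_squares
D={n:imaging.read_camera(n) for n in('side','top')}
def t6(p):return (p[0]/6+200,p[1]/6+150)
def s6(p):return (p[0]/6+250,p[1]/6+150)
def t5(p):return (p[0]/5+360,p[1]/5+120)
def s4(p):return (p[0]/4.2+370,p[1]/4.2+210)
def fit(obs,x0):
    def W(u,l):
        c,s=np.cos(u[2]),np.sin(u[2]);z=u[3] if l[2] is None else l[2]
        return [u[0]+c*l[0]-s*l[1],u[1]+s*l[0]+c*l[1],z]
    f=lambda u:np.concatenate([proj(D[n],W(u,l))-p for n,p,l in obs]+[[ (u[3]-.008)*300]])
    r=least_squares(f,x0,loss='soft_l1'); print(np.round(r.x,4)); print(np.round(r.fun[:-1].reshape(-1,2),1).tolist()); return r.x,W
A,B,C,E_=(-.045,.05,None),(-.045,-.05,None),(.045,-.05,None),(.045,.05,None)
u,W=fit([('top',t6(p),l) for p,l in zip([(180,405),(425,520),(533,300),(290,187)],[A,B,C,E_])]+
 [('side',s6(p),l) for p,l in zip([(195,357),(273,520),(488,462),(400,300)],[A,B,C,E_])]+[('top',t6((417,345)),(0,-.03,.06))],[.56,.2,-.4,.006])
for nm,a,b in[('pin',(335,298),(335,285)),('far handle top mid',(353,202),(388,192))]:
    x,e=tri(D['top'],t6(a),D['side'],s6(b)); c,s=np.cos(u[2]),np.sin(u[2]); d=x[:2]-u[:2]
    print(nm,np.round(x,4),round(e,4),'local',np.round([c*d[0]+s*d[1],-s*d[0]+c*d[1]],4))
d=np.array([.5569,.1924])-u[:2];print('handles local',[c*d[0]+s*d[1],-s*d[0]+c*d[1]])
print('TRAY')
a,b,c2,d2=(.065,.12,None),(-.065,.12,None),(-.065,-.12,None),(.065,-.12,None)
v,W=fit([('top',t5((76,132)),a),('top',t5((0,407)),b),('top',t5((537,563)),c2),
 ('side',s4((250,124)),a),('side',s4((45,222)),b),('side',s4((337,578)),c2),('side',s4((557,455)),d2),
 ('side',s4((183,138)),(0,.1,.06)),('side',s4((280,241)),(0,.02,.06)),('top',t5((94,238)),(0,.1,.06)),('top',t5((290,293)),(0,.02,.06)),
 ('top',t5((552,272)),(0,-.06,.151)),('side',s4((428,237)),(0,-.06,.151))],[.59,-.15,-.2,.006])
print('plate',np.round(W(v,(0,.06,.06)),4),'cap top',np.round(W(v,(0,-.06,.151)),4))
print('cap from rays',atz(D['top'],t5((552,272)),.151),atz(D['side'],s4((428,237)),.151))
for l in[(0,.1,.06),(0,.02,.06),(0,-.06,.151)]:print(W(v,l))
E
python3 fit.py
```

```text
[ 0.5563  0.1937 -0.4454  0.0076]
[[-0.9, -0.4], [0.5, -0.1], [0.9, -0.6], [-0.3, -0.7], [-1.1, -0.3], [-0.9, 1.6], [0.1, 0.7], [-0.1, -0.3], [0.3, 0.1]]
pin [0.5566 0.1923 0.0757] 0.0021 local [ 0.0009 -0.0012]
far handle top mid [0.5762 0.1818 0.1161] 0.0015 local [ 0.0231 -0.0022]
handles local [np.float64(0.0010975849226766427), np.float64(-0.0009062858457335648)]
TRAY
[ 0.5979 -0.1545 -0.2964  0.0103]
[[-0.0, -0.6], [-0.4, -0.8], [0.9, -1.0], [-1.0, 0.8], [-0.4, -0.3], [0.0, 0.5], [-0.3, 0.9], [-0.7, -0.5], [-0.5, 0.8], [0.9, -0.2], [-0.7, -0.6], [0.4, -0.7], [-0.4, 0.7]]
plate [ 0.6154 -0.0971  0.06  ] cap top [ 0.5804 -0.2119  0.151 ]
cap from rays [ 0.57909064 -0.2109769   0.151     ] [ 0.58233706 -0.21151533  0.151     ]
[np.float64(0.6270988596351635), np.float64(-0.05886736490073892), 0.06]
[np.float64(0.6037344216315482), np.float64(-0.13537947529363825), 0.06]
[np.float64(0.5803699836279328), np.float64(-0.2118915856865376), 0.151]
```

```bash
cat > plan.py <<'E'
import sys
from h import *
def plan(p,ang=None):
    o=st(); Rm=R.from_rotvec(o['eef_rot']); d=Rm.inv().apply(np.array(p)-o['tcp_pos'])*100
    y=Rm.as_matrix()[:,1]; print('tool y ang',np.degrees(np.arctan2(y[1],y[0])),'tilt z',Rm.as_matrix()[:,2].round(4),'q7',round(o['qpos'][6],3))
    print('shift cm',np.round(d,2))
    if ang is not None:
        a=np.radians(ang); T=np.c_[[np.sin(a),-np.cos(a),0],[np.cos(a),np.sin(a),0],[0,0,-1]]
        print('turn deg',np.round(np.degrees((Rm.inv()*R.from_matrix(T)).as_rotvec()),2))
if __name__=='__main__':
    v=[float(x) for x in sys.argv[1:]]; plan(v[:3],v[3] if len(v)>3 else None)
E
python3 plan.py .5565 .1928 .19 -25.5
```

```text
t 1.2 tcp [0.2828 0.6676 0.2313] rot [-0.625 -3.079  0.   ] f [ 0.   0.2 -0.7] w 0.0853
tool y ang 67.03939333145446 tilt z [-0. -0. -1.] q7 -0.034
shift cm [-43.72 -33.04   4.13]Traceback (most recent call last):
  File "plan.py", line 11, in <module>
    v=[float(x) for x in sys.argv[1:]]; plan(v[:3],v[3] if len(v)>3 else None)
                                        ~~~~^^^^^^^^^^^^^^^^^^^^^^^^^^^^^^^^^^
  File "plan.py", line 9, in plan
    print('turn deg',np.round(np.degrees((Rm.inv()*R.from_matrix(T)).as_rotvec()),2))
                                                   ~~~~~~~~~~~~~^^^
  File "scipy/spatial/transform/_rotation.pyx", line 1143, in scipy.spatial.transform._rotation.Rotation.from_matrix
ValueError: Non-positive determinant (left-handed or null coordinate frame) in rotation matrix 0: [[-0.4305111   0.90258528  0.        ]
 [-0.90258528 -0.4305111   0.        ]
 [ 0.          0.         -1.        ]].
```

```bash
sed -i 's/\[np.sin(a),-np.cos(a),0\]/[-np.sin(a),np.cos(a),0]/' plan.py
```

Emit:
play_rows --moves '[[[-5, -3.7, 0, 0, 0, 10, 1], [-10, -7.4, 0, 0, 0, 20, 1], [-15, -11.2, 0, 0, 0, 30, 1], [-20, -15, 0, 0, 0, 40, 1], [-25, -18.8, 0, 0, 0, 50, 1], [-30, -22.6, 0, 0, 0, 60, 1], [-35, -26.4, 0, 0, 0, 70, 1], [-40, -30.2, 0, 0, 0, 80, 1]]]'

```text
time_s: 2.2
tcp_pos: [0.5334, 0.2335, 0.2317]
eef_rot: [-2.463, -1.95, -0.002]
ft_force: [0.7, 1.4, -1.1]
grip_width: 0.0852
```

```bash
python3 plan.py .5565 .1928 .14 -25.5
```

```text
t 2.2 tcp [0.5334 0.2335 0.2317] rot [-2.463e+00 -1.950e+00 -2.000e-03] f [ 0.7  1.4 -1.1] w 0.0852
tool y ang -13.262532764823552 tilt z [ 9.e-04  8.e-04 -1.e+00] q7 -0.451
shift cm [-3.44  3.17  9.17]
turn deg [ 0.03 -0.06 12.24]
```

Emit:
play_rows --moves '[[[-1.7, 1.6, 2, 0, 0, 6, 1], [-3.4, 3.2, 4.5, 0, 0, 12.2, 1], [-3.4, 3.2, 7, 0, 0, 12.2, 1], [-3.4, 3.2, 9.2, 0, 0, 12.2, 1], [-3.4, 3.2, 9.2, 0, 0, 12.2, 1]]]'

```text
time_s: 2.82
tcp_pos: [0.5548, 0.1945, 0.138]
eef_rot: [-2.651, -1.684, 0.005]
ft_force: [-0.8, 0.5, 0.7]
grip_width: 0.0852
```

```bash
python3 plan.py .5565 .1928 .085 -25.5
python3 - <<'E'
from h import *
for n in('top','side'):
    d=cam(n); p=proj(d,[.5565,.1928,.1]); x,y=int(p[0])-70,int(p[1])-60
    cv2.imwrite(f'pics/a_{n}.png',cv2.resize(d['pixels'][y:y+120,x:x+140,::-1],None,fx=5,fy=5,interpolation=cv2.INTER_CUBIC))
E
```

```text
t 2.825 tcp [0.5548 0.1945 0.138 ] rot [-2.651 -1.684  0.005] f [-0.8  0.5  0.7] w 0.0852
tool y ang -25.153863339029307 tilt z [-0.0032 -0.0012 -1.    ] q7 -0.464
shift cm [-0.07  0.24  5.3 ]
turn deg [-0.14  0.14  0.35]
```

View pics/a_top.png

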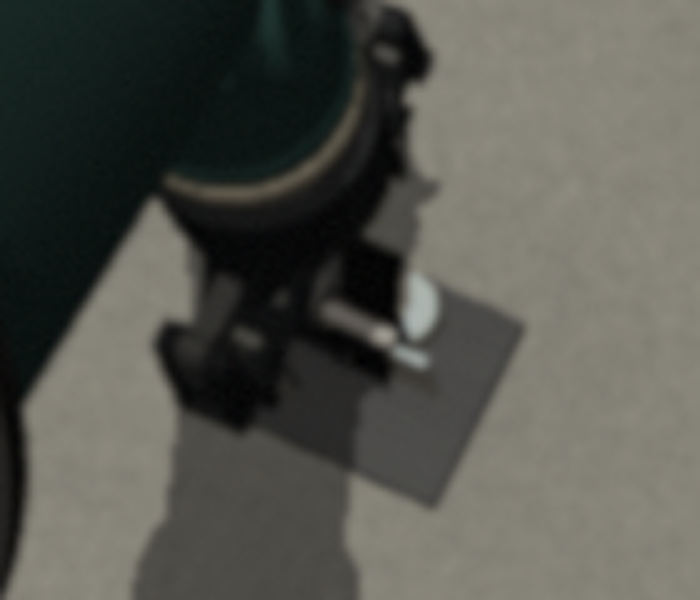

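View pics/a_side.png

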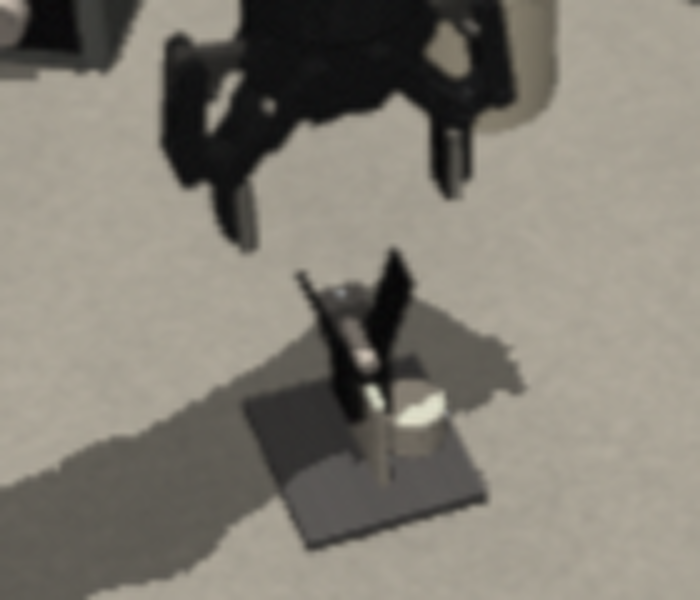

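Emit:
play_rows --moves '[[[0, 0.2, 2, 0, 0, 0.3, 1], [0, 0.2, 4, 0, 0, 0.3, 1], [0, 0.2, 5.3, 0, 0, 0.3, 1], [0, 0.2, 5.3, 0, 0, 0.3, 1], [0, 0.2, 5.3, 0, 0, 0.3, 1]]]' --newtons 20

```text
time_s: 3.55
tcp_pos: [0.5583, 0.1939, 0.0866]
eef_rot: [2.656, 1.677, 0.001]
ft_force: [0.2, 0.7, 0.3]
grip_width: 0.0857
```

Emit:
play_rows --moves '[[[0, 0, 0, 0, 0, 0, 0], [0, 0, 0, 0, 0, 0, 0], [0, 0, 0, 0, 0, 0, -1], [0, 0, 0, 0, 0, 0, -1], [0, 0, 0, 0, 0, 0, -1], [0, 0, 0, 0, 0, 0, -1], [0, 0, 0, 0, 0, 0, -1], [0, 0, 0, 0, 0, 0, -1]]]' --newtons 20

```text
time_s: 4.55
tcp_pos: [0.5588, 0.1945, 0.0884]
eef_rot: [-2.656, -1.676, -0.004]
ft_force: [-0.8, -0.0, 11.0]
grip_width: 0.0192
```

```bash
python3 plan.py .5565 .1928 .085 -25.5
python3 - <<'E'
from h import *
for n in('side',):
    d=cam(n); p=proj(d,[.5565,.1928,.1]); x,y=int(p[0])-70,int(p[1])-60
    cv2.imwrite(f'pics/b_{n}.png',cv2.resize(d['pixels'][y:y+120,x:x+140,::-1],None,fx=5,fy=5,interpolation=cv2.INTER_CUBIC))
E
```

```text
t 4.55 tcp [0.5588 0.1945 0.0884] rot [-2.656 -1.676 -0.004] f [-0.8 -0.  11. ] w 0.0192
tool y ang -25.48603701498913 tilt z [ 0.0019  0.0021 -1.    ] q7 -0.422
shift cm [-0.25 -0.14  0.34]
turn deg [ 0.05 -0.16  0.01]
```

View pics/b_side.png

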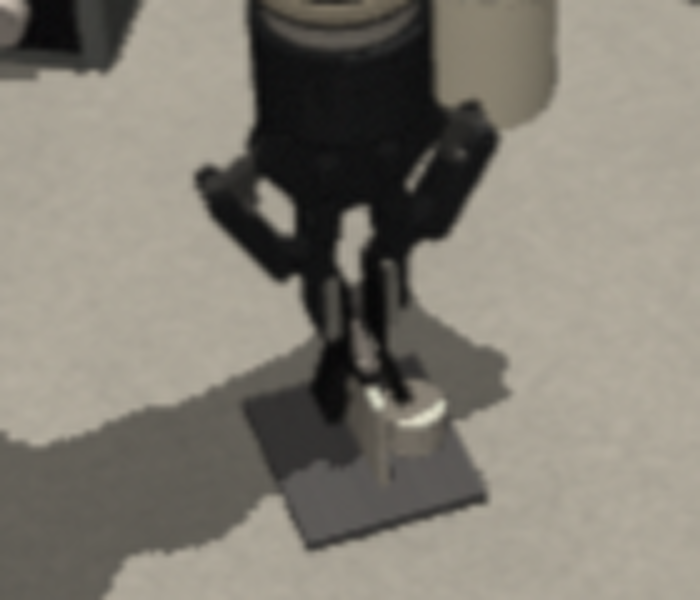

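Emit:
play_rows --moves '[[[0, 0, -1, 0, 0, 0, -1], [0, 0, -2.5, 0, 0, 0, -1], [0, 0, -4, 0, 0, 0, -1], [0, 0, -6, 0, 0, 0, -1], [0, 0, -8, 0, 0, 0, -1], [0, 0, -8, 0, 0, 0, -1], [0, 0, -8, 0, 0, 0, -1]]]'

```text
time_s: 5.48
tcp_pos: [0.5574, 0.1939, 0.1661]
eef_rot: [-2.656, -1.677, 0.001]
ft_force: [-0.1, 0.0, -0.7]
grip_width: 0.0189
```

```bash
python3 plan.py .5565 .1928 .16 -25.5
python3 - <<'E'
from h import *
o=robot.get_obs();c=o['tcp_pos']
for n in('side','top'):
    d=cam(n); p=proj(d,c); x,y=int(p[0])-70,int(p[1])-60
    cv2.imwrite(f'pics/c_{n}.png',cv2.resize(d['pixels'][y:y+120,x:x+140,::-1],None,fx=5,fy=5,interpolation=cv2.INTER_CUBIC)); print(x,y)
    for q in('clip','clip_jaws','clip_handles'):
        r=imaging.spot_point(n,q);print(n,q,[(np.round(a['at'],1).tolist(),round(a['p'],2)) for a in r[:2]],proj(d,c))
E
```

```text
t 5.475 tcp [0.5574 0.1939 0.1661] rot [-2.656e+00 -1.677e+00  1.000e-03] f [-0.1  0.  -0.7] w 0.0189
tool y ang -25.45273730181192 tilt z [-6.e-04 -1.e-04 -1.e+00] q7 -0.487
shift cm [-0.13 -0.03  0.61]
turn deg [-0.03  0.02  0.05]
233 106
side clip [([307.5, 170.9], 0.92)] [303.46930956 166.29894358]
side clip_jaws [([307.0, 186.5], 0.58)] [303.46930956 166.29894358]
side clip_handles [([302.7, 162.5], 0.64)] [303.46930956 166.29894358]
178 124
top clip [([250.0, 189.7], 0.51)] [248.70056019 184.7461154 ]
top clip_jaws [([249.5, 191.6], 0.75)] [248.70056019 184.7461154 ]
top clip_handles [([251.1, 182.9], 0.53)] [248.70056019 184.7461154 ]
```

View pics/c_side.png

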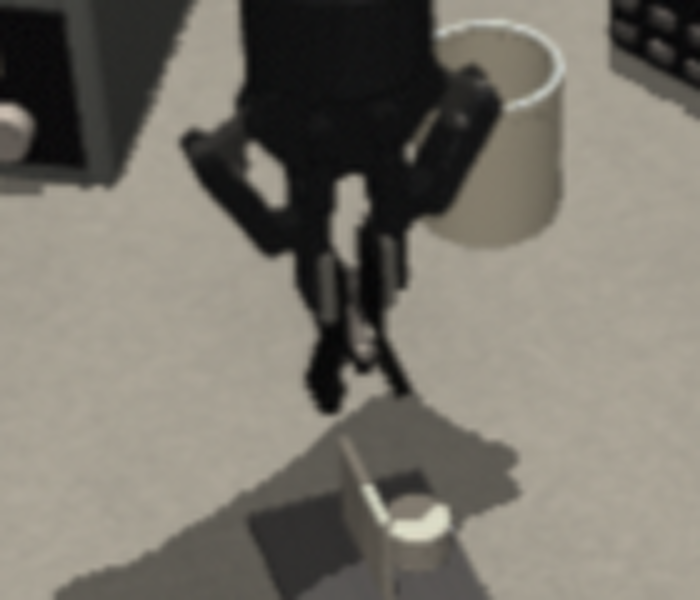

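View pics/c_top.png

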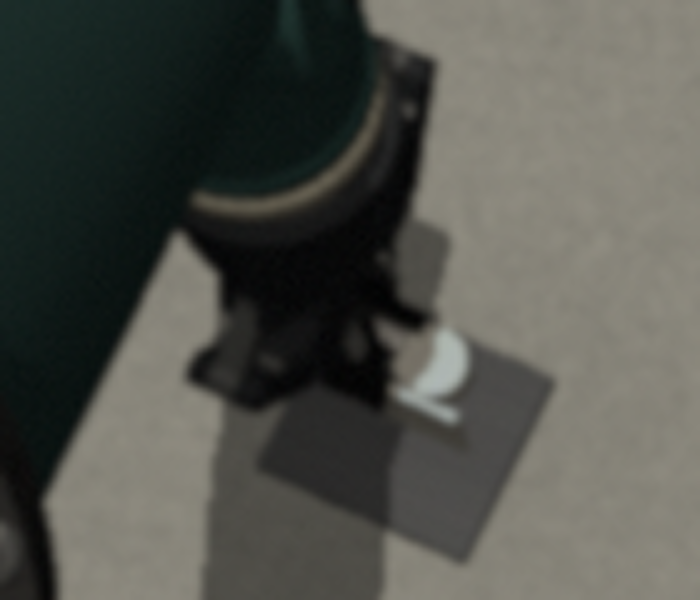

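```bash
python3 plan.py .6178 -.0895 .166 -17
```

```text
t 5.875 tcp [0.5577 0.1937 0.166 ] rot [ 2.656e+00  1.677e+00 -1.000e-03] f [-0.2  0.7 -0.3] w 0.0189
tool y ang -25.464966936046842 tilt z [-5.e-04 -4.e-04 -1.e+00] q7 -0.487
shift cm [-22.99  17.6    0.  ]
turn deg [-0.02  0.03 -8.46]
```

Emit:
play_rows --moves '[[[-2, 1.6, 0, 0, 0, -1, -1], [-5.5, 4.2, 0, 0, 0, -2, -1], [-9, 7, 0, 0, 0, -4, -1], [-13, 10, 0, 0, 0, -5, -1], [-17, 13, 0, 0, 0, -7, -1], [-20.5, 15.8, 0, 0, 0, -8.5, -1], [-23, 17.6, 0, 0, 0, -8.5, -1], [-23, 17.6, 0, 0, 0, -8.5, -1]]]'

```text
time_s: 6.88
tcp_pos: [0.6179, -0.0939, 0.1666]
eef_rot: [2.529, 1.86, -0.001]
ft_force: [0.3, 0.2, -0.8]
grip_width: 0.0194
```

Emit:
play_rows --moves '[[[0, 0, 0, 0, 0, 0, -1], [0, 0, 2, 0, 0, 0, -1], [0, 0, 3, 0, 0, 0, -1], [0, 0, 3, 0, 0, 0, -1]]]'

```text
time_s: 7.38
tcp_pos: [0.6166, -0.0883, 0.1345]
eef_rot: [-2.522, -1.87, 0.004]
ft_force: [-0.1, -0.7, 0.0]
grip_width: 0.0189
```

```bash
python3 plan.py .6178 -.0895 .09 -17
python3 - <<'E'
from h import *
o=robot.get_obs();c=o['tcp_pos']
for n in('side','top'):
    d=cam(n); p=proj(d,c-[0,0,.04]); x,y=int(p[0])-70,int(p[1])-60
    im=cv2.resize(d['pixels'][y:y+120,x:x+140,::-1],None,fx=5,fy=5,interpolation=cv2.INTER_CUBIC)
    # plate edge predicted, and the tool plane at height .06 
    for X in([.6271,-.0589,.06],[.6037,-.1354,.06]):
        q=(proj(d,X)-[x,y]+.5)*5; cv2.circle(im,tuple(int(a) for a in q),4,(0,0,255),1)
    cv2.imwrite(f'pics/d_{n}.png',im)
E
```

```text
t 7.375 tcp [ 0.6166 -0.0883  0.1345] rot [-2.522 -1.87   0.004] f [-0.1 -0.7  0. ] w 0.0189
tool y ang -16.892039870588977 tilt z [-3.5e-03  6.0e-04 -1.0e+00] q7 0.104
shift cm [-0.07  0.16  4.45]
turn deg [-0.2   0.03  0.11]
```

View pics/d_side.png

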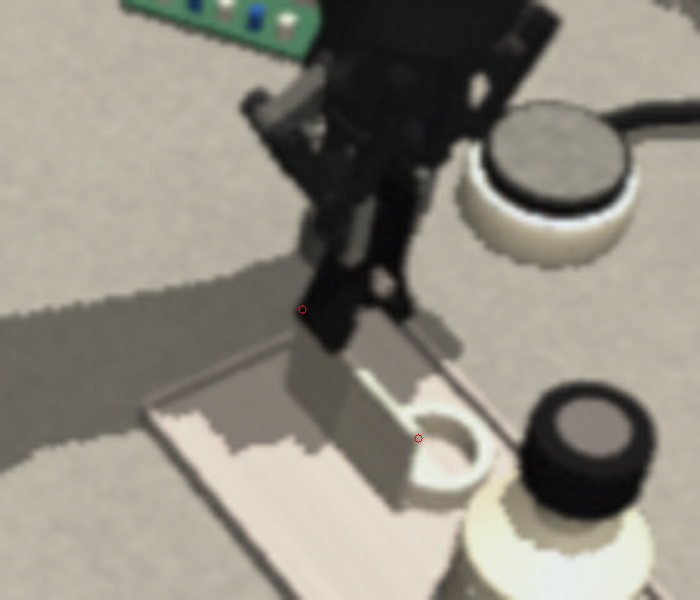

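View pics/d_top.png

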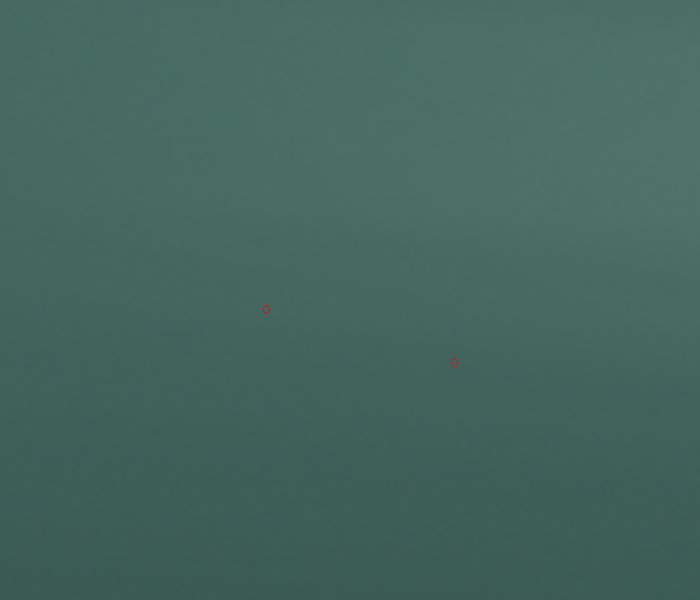

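Emit:
play_rows --moves '[[[0, 0.1, 1, 0, 0, 0, -1], [0, 0.1, 2, 0, 0, 0, -1], [0, 0.1, 3, 0, 0, 0, -1], [0, 0.1, 3.7, 0, 0, 0, -1], [0, 0.1, 4.2, 0, 0, 0, -1], [0, 0.1, 4.2, 0, 0, 0, -1]]]'

```text
time_s: 8.22
tcp_pos: [0.6186, -0.0898, 0.0939]
eef_rot: [-2.524, -1.869, 0.001]
ft_force: [-0.0, 0.4, -1.2]
grip_width: 0.0194
```

```bash
cat > look.py <<'E'
from h import *
import sys
o=st();c=o['tcp_pos']
d=cam('side'); p=proj(d,[.6178,-.0895,.08]); x,y=int(p[0])-70,int(p[1])-60
cv2.imwrite('pics/'+sys.argv[1],cv2.resize(d['pixels'][y:y+120,x:x+140,::-1],None,fx=5,fy=5,interpolation=cv2.INTER_CUBIC))
E
python3 look.py e.png
```

```text
t 8.225 tcp [ 0.6186 -0.0898  0.0939] rot [-2.524e+00 -1.869e+00  1.000e-03] f [-0.   0.4 -1.2] w 0.0194
```

View pics/e.png

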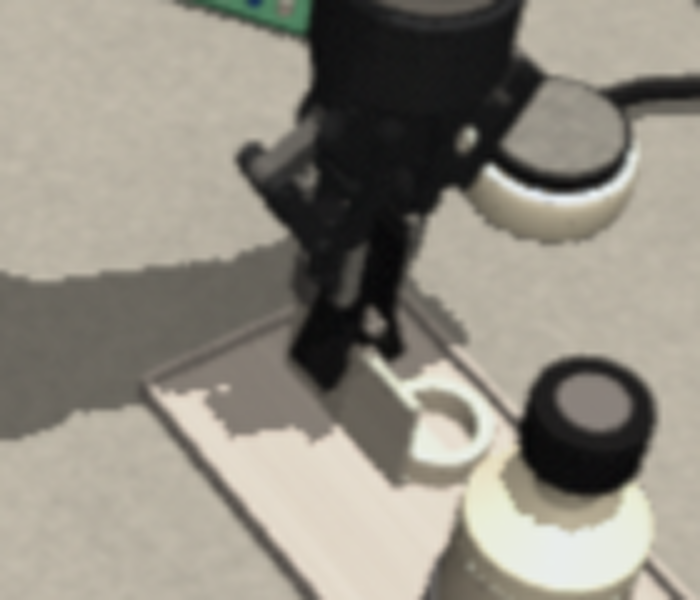

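Emit:
play_rows --moves '[[[0, 0, 0.2, 0, 0, 0, -1], [0, 0, 0.4, 0, 0, 0, -1], [0, 0, 0.6, 0, 0, 0, -1], [0, 0, 0.6, 0, 0, 0, -1], [0, 0, 0.6, 0, 0, 0, -1]]]'

```text
time_s: 8.9
tcp_pos: [0.6189, -0.0897, 0.0886]
eef_rot: [2.525, 1.869, 0.001]
ft_force: [-0.4, 0.6, 3.9]
grip_width: 0.0196
```

Emit:
play_rows --moves '[[[0, 0, 0.1, 0, 0, 0, -1], [0, 0, 0.1, 0, 0, 0, -1], [0, 0, 0.1, 0, 0, 0, -1]]]'

```text
time_s: 9.28
tcp_pos: [0.619, -0.0898, 0.0885]
eef_rot: [-2.525, -1.869, -0.001]
ft_force: [-2.1, 1.6, 9.5]
grip_width: 0.0189
```

Emit:
play_rows --moves '[[[0, 0, 0, 0, 0, 0, 0], [0, 0, 0, 0, 0, 0, 0.5], [0, 0, 0, 0, 0, 0, 1], [0, 0, 0, 0, 0, 0, 1], [0, 0, 0, 0, 0, 0, 1], [0, 0, 0, 0, 0, 0, 1]]]'

```text
time_s: 10.02
tcp_pos: [0.6188, -0.0898, 0.0873]
eef_rot: [-2.525, -1.869, 0.0]
ft_force: [-0.4, -0.9, 0.6]
grip_width: 0.0854
```

```bash
python3 look.py f.png
```

```text
t 10.025 tcp [ 0.6188 -0.0898  0.0873] rot [-2.525 -1.869  0.   ] f [-0.4 -0.9  0.6] w 0.0854
```

View pics/f.png

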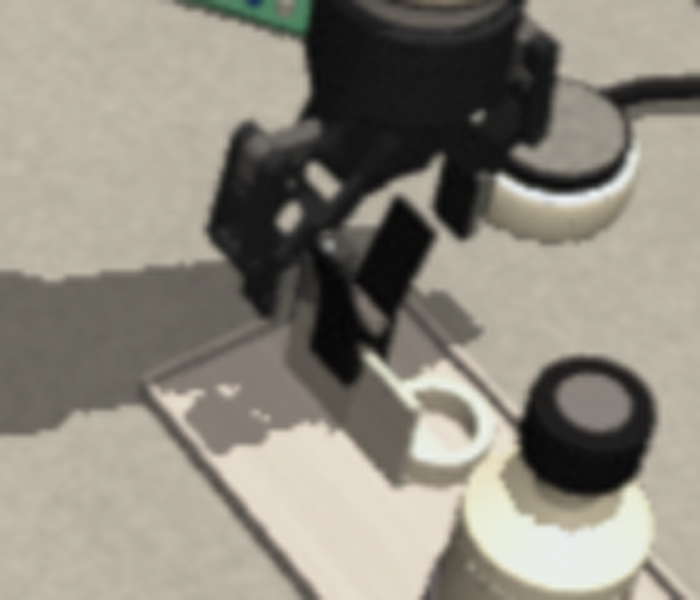

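Emit:
play_rows --moves '[[[0, 0, -2, 0, 0, 0, 1], [0, 0, -5, 0, 0, 0, 1], [0, 0, -9, 0, 0, 0, 1], [0, 0, -13, 0, 0, 0, 1], [0, 0, -13, 0, 0, 0, 1], [0, 0, -13, 0, 0, 0, 1]]]'

```text
time_s: 10.82
tcp_pos: [0.6185, -0.0896, 0.2178]
eef_rot: [-2.525, -1.87, -0.001]
ft_force: [-0.7, 0.2, -0.7]
grip_width: 0.0852
```

```bash
python3 look.py g.png; python3 plan.py .5804 -.2119 .215 -30
python3 - <<'E'
from h import *
d={n:cam(n) for n in('side','top')}
for q in('clip_handles','clip_jaws','cap_center'):
    p={}
    for n in d:
        r=imaging.spot_point(n,q); print(q,n,[(np.round(a['at'],1).tolist(),round(a['p'],2)) for a in r[:2]])
        if r:p[n]=r[0]['at']
    if len(p)==2: print(tri(d['side'],p['side'],d['top'],p['top']))
E
```

```text
t 10.825 tcp [ 0.6185 -0.0896  0.2178] rot [-2.525e+00 -1.870e+00 -1.000e-03] f [-0.7  0.2 -0.7] w 0.0852
t 10.875 tcp [ 0.618  -0.0895  0.2169] rot [-2.524e+00 -1.869e+00  1.000e-03] f [-1.  -0.1 -0.3] w 0.0853
tool y ang -16.95992166205745 tilt z [-1.3e-03  4.0e-04 -1.0e+00] q7 0.054
shift cm [-12.8   -0.02   0.19]
turn deg [-8.000e-02  1.000e-02  1.304e+01]
clip_handles side [([425.6, 236.0], 0.88)]
clip_handles top []
clip_jaws side [([421.5, 253.9], 0.72)]
clip_jaws top []
cap_center side [([470.3, 272.5], 0.92)]
cap_center top []
```

View pics/g.png

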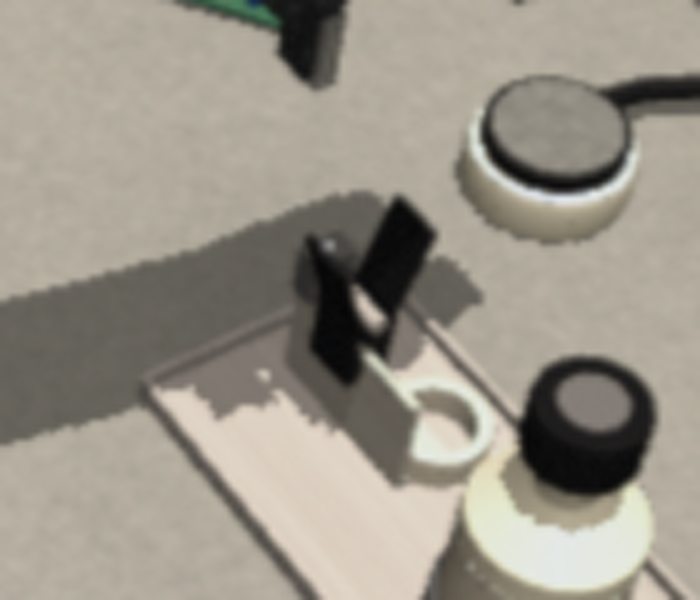

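Emit:
play_rows --moves '[[[-3, 0, 0, 0, 0, 3, 1], [-6, 0, 0, 0, 0, 6, 1], [-9, 0, 0, 0, 0, 9, 1], [-12, 0, 0, 0, 0, 13, 1], [-12.8, 0, 0, 0, 0, 13, 1], [-12.8, 0, 0, 0, 0, 13, 1], [-12.8, 0, 2, 0, 0, 13, 1], [-12.8, 0, 3, 0, 0, 13, 1]]]'

```text
time_s: 12.28
tcp_pos: [0.5817, -0.21, 0.1863]
eef_rot: [-2.716, -1.575, 0.0]
ft_force: [0.2, 0.7, 0.6]
grip_width: 0.0854
```

```bash
python3 look.py i.png; python3 plan.py .5804 -.2119 .112 -30
python3 - <<'E'
from h import *
d=cam('side'); o=robot.get_obs();c=o['tcp_pos']; p=proj(d,[.5804,-.2119,.15]); x,y=int(p[0])-70,int(p[1])-60
im=cv2.resize(d['pixels'][y:y+120,x:x+140,::-1],None,fx=5,fy=5,interpolation=cv2.INTER_CUBIC)
q=(proj(d,[.5804,-.2119,.151])-[x,y]+.5)*5; cv2.circle(im,tuple(int(a) for a in q),4,(0,0,255),1)
q=(proj(d,[c[0],c[1],.151])-[x,y]+.5)*5; cv2.circle(im,tuple(int(a) for a in q),4,(0,255,0),1)
cv2.imwrite('pics/j.png',im)
for q in('cap_center',):
    for a in imaging.spot_point('side',q)[:1]: print(a['at'],a['p'],atz(d,a['at'],.1375))
E
```

```text
t 12.275 tcp [ 0.5817 -0.21    0.1863] rot [-2.716 -1.575  0.   ] f [0.2 0.7 0.6] w 0.0854
t 12.325 tcp [ 0.581  -0.21    0.1852] rot [-2.715 -1.574  0.003] f [-0.5  1.4  0.3] w 0.0853
tool y ang -29.813402845930018 tilt z [-0.003   0.0019 -1.    ] q7 0.098
shift cm [-0.2   0.07  7.32]
turn deg [-0.2  -0.01  0.19]
[471.2, 271.6] 0.64 [ 0.58227173 -0.21332293  0.1375    ]
```

View pics/j.png

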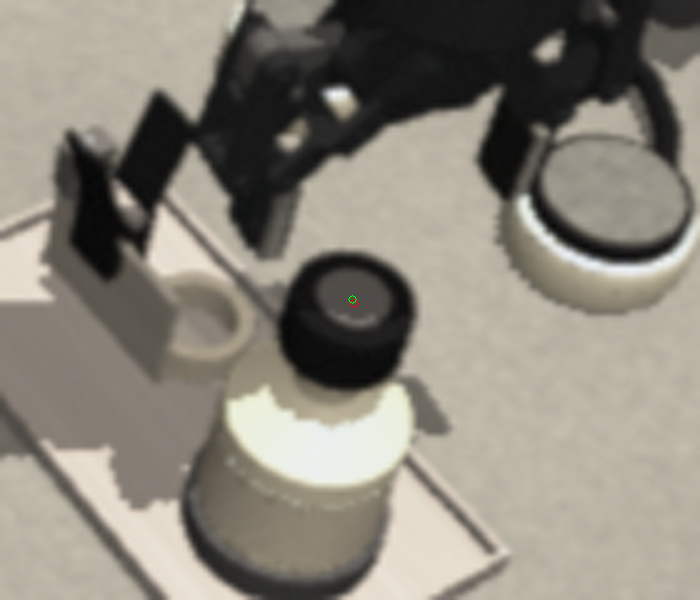

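Emit:
play_rows --moves '[[[-0.2, 0, 2, 0, 0, 0, 1], [-0.2, 0, 4, 0, 0, 0, 1], [-0.2, 0, 6, 0, 0, 0, 1], [-0.2, 0, 7.3, 0, 0, 0, 1], [-0.2, 0, 7.3, 0, 0, 0, 1], [-0.2, 0, 7.3, 0, 0, 0, 1]]]'

```text
time_s: 13.18
tcp_pos: [0.5808, -0.2143, 0.1146]
eef_rot: [2.72, 1.571, 0.001]
ft_force: [0.2, 0.4, 0.3]
grip_width: 0.0858
```

Emit:
play_rows --moves '[[[0, 0, 0, 0, 0, 0, 0.3], [0, 0, 0, 0, 0, 0, -1], [0, 0, 0, 0, 0, 0, -1], [0, 0, 0, 0, 0, 0, -1], [0, 0, 0, 0, 0, 0, -1], [0, 0, 0, 0, 0, 0, -1]]]' --newtons 50

```text
time_s: 13.92
tcp_pos: [0.5806, -0.214, 0.1146]
eef_rot: [2.72, 1.572, 0.001]
ft_force: [-0.5, 0.2, 4.9]
grip_width: 0.0443
```

```bash
python3 plan.py .5807 -.2117 .107 -30
python3 - <<'E'
from h import *
d=cam('side'); p=proj(d,[.5804,-.2119,.15]); x,y=int(p[0])-70,int(p[1])-60
im=cv2.resize(d['pixels'][y:y+120,x:x+140,::-1],None,fx=5,fy=5,interpolation=cv2.INTER_CUBIC)
cv2.imwrite('pics/k.png',im)
E
```

```text
t 13.925 tcp [ 0.5806 -0.214   0.1146] rot [2.720e+00 1.572e+00 1.000e-03] f [-0.5  0.2  4.9] w 0.0443
tool y ang -29.963632158574164 tilt z [ 5.e-04 -0.e+00 -1.e+00] q7 0.156
shift cm [ 0.2  -0.11  0.76]
turn deg [ 0.02 -0.01  0.04]
```

View pics/k.png

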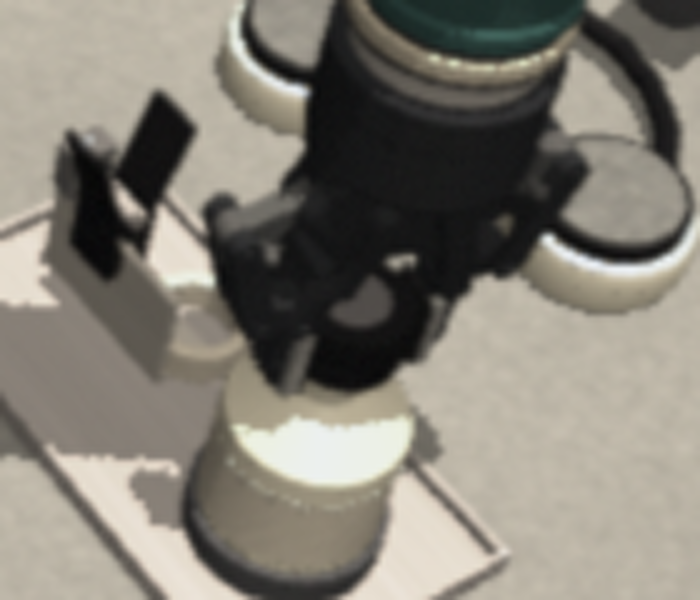

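Emit:
play_rows --moves '[[[0, 0, 0.1, 0, 0, 0, -1], [0, 0, 0.2, 0, 0, 0, -1], [0, 0, 0.3, 0, 0, 0, -1], [0, 0, 0.4, 0, 0, 0, -1], [0, 0, 0.5, 0, 0, 0, -1], [0, 0, 0.5, 0, 0, 0, -1], [0, 0, 0.5, 0, 0, 0, -1]]]'

```text
time_s: 14.85
tcp_pos: [0.5806, -0.214, 0.1097]
eef_rot: [2.72, 1.572, 0.001]
ft_force: [-1.6, 1.6, 7.6]
grip_width: 0.0447
```

```bash
python3 -c "
from h import *
st()"
```

```text
t 14.85 tcp [ 0.5806 -0.214   0.1097] rot [2.720e+00 1.572e+00 1.000e-03] f [-1.6  1.6  7.6] w 0.0447
```

Emit:
play_rows --moves '[[[0, 0, 0, 0, 0, -7, -1], [0, 0, 0, 0, 0, -14, -1], [0, 0, 0, 0, 0, -21, -1], [0, 0, 0, 0, 0, -28, -1], [0, 0, 0, 0, 0, -35, -1], [0, 0, 0, 0, 0, -35, -1]]]'

```text
time_s: 15.6
tcp_pos: [0.5822, -0.2145, 0.1103]
eef_rot: [2.119, 2.315, 0.003]
ft_force: [0.2, 0.7, 6.9]
grip_width: 0.0443
```

```bash
python3 -c "
from h import *
print(np.round(st()['torque'],2))"
```

```text
t 15.6 tcp [ 0.5822 -0.2145  0.1103] rot [2.119 2.315 0.003] f [0.2 0.7 6.9] w 0.0443
[ 0.16 -0.1  -0.03]
```

Emit:
play_rows --moves '[[[0, 0, 0, 0, 0, -7, -1], [0, 0, 0, 0, 0, -14, -1], [0, 0, 0, 0, 0, -21, -1], [0, 0, 0, 0, 0, -26, -1], [0, 0, 0, 0, 0, -26, -1], [0, 0, 0, 0, 0, -26, -1]]]'

```text
time_s: 16.35
tcp_pos: [0.5831, -0.2142, 0.1104]
eef_rot: [1.543, 2.731, 0.003]
ft_force: [1.3, -0.5, 6.9]
grip_width: 0.0446
```

```bash
python3 -c "
from h import *
print(np.round(st()['torque'],2))"
```

```text
t 16.35 tcp [ 0.5831 -0.2142  0.1104] rot [1.543 2.731 0.003] f [ 1.3 -0.5  6.9] w 0.0446
[ 0.18 -0.27  0.01]
```

Turned about 61°. Now lift slowly first, watching the force.

Emit:
play_rows --moves '[[[0, 0, -0.3, 0, 0, 0, -1], [0, 0, -0.6, 0, 0, 0, -1], [0, 0, -0.9, 0, 0, 0, -1], [0, 0, -1.2, 0, 0, 0, -1], [0, 0, -1.2, 0, 0, 0, -1]]]'

```text
time_s: 16.98
tcp_pos: [0.5827, -0.2139, 0.1214]
eef_rot: [1.543, 2.731, 0.002]
ft_force: [5.6, -1.0, 1.2]
grip_width: 0.0441
```

```bash
python3 -c "
from h import *
st()
d=cam('side'); p=proj(d,[.5804,-.2119,.15]); x,y=int(p[0])-70,int(p[1])-60
cv2.imwrite('pics/l.png',cv2.resize(d['pixels'][y:y+120,x:x+140,::-1],None,fx=5,fy=5,interpolation=cv2.INTER_CUBIC))"
```

```text
t 16.975 tcp [ 0.5827 -0.2139  0.1214] rot [1.543e+00 2.731e+00 2.000e-03] f [ 5.6 -1.   1.2] w 0.0441
```

View pics/l.png

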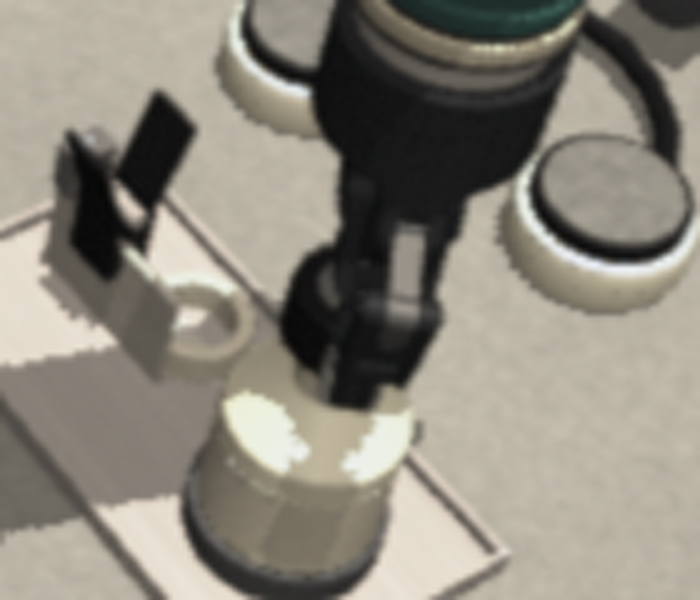

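Emit:
play_rows --moves '[[[0, 0, -0.5, 0, 0, 0, -1], [0, 0, -1, 0, 0, 0, -1], [0, 0, -2, 0, 0, 0, -1], [0, 0, -4, 0, 0, 0, -1], [0, 0, -6, 0, 0, 0, -1], [0, 0, -7.5, 0, 0, 0, -1], [0, 0, -7.5, 0, 0, 0, -1], [0, 0, -7.5, 0, 0, 0, -1]]]'

```text
time_s: 18.02
tcp_pos: [0.5796, -0.2137, 0.1957]
eef_rot: [-1.545, -2.733, 0.001]
ft_force: [-0.4, -0.1, 0.2]
grip_width: 0.0439
```

```bash
python3 -c "
from h import *
st()
d=cam('side'); p=proj(d,[.5804,-.2119,.18]); x,y=int(p[0])-70,int(p[1])-60
cv2.imwrite('pics/m.png',cv2.resize(d['pixels'][y:y+120,x:x+140,::-1],None,fx=5,fy=5,interpolation=cv2.INTER_CUBIC))
for q in('cap_center','bottle_mouth','clip_handles'): print(q,[(a['at'],a['p']) for a in imaging.spot_point('side',q)[:2]])"
```

```text
t 18.025 tcp [ 0.5796 -0.2137  0.1957] rot [-1.545e+00 -2.733e+00  1.000e-03] f [-0.4 -0.1  0.2] w 0.0439
cap_center [([479.0, 243.4], 0.77)]
bottle_mouth [([471.9, 268.0], 0.89)]
clip_handles [([426.2, 235.7], 0.61)]
```

View pics/m.png

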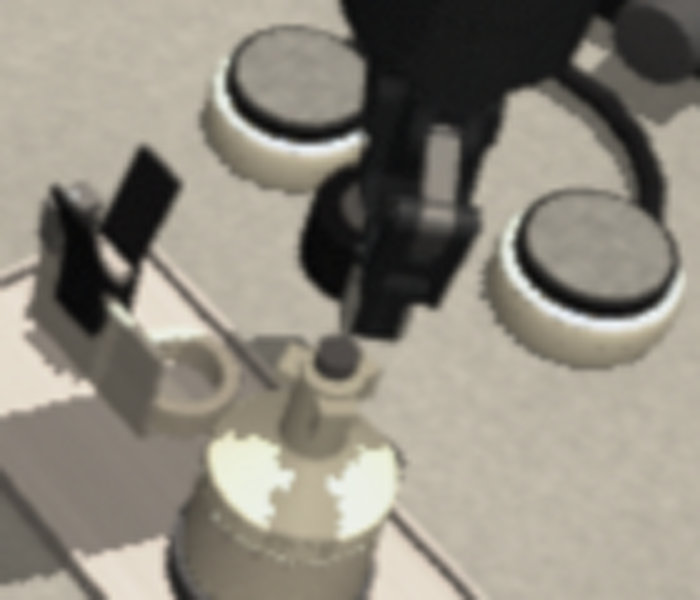

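```bash
python3 -c "
from h import *
o=st();c=o['tcp_pos']
d=cam('side'); p=proj(d,[.5804,-.2119,.2]); x,y=int(p[0])-50,int(p[1])-40
im=cv2.resize(d['pixels'][y:y+80,x:x+100,::-1],None,fx=7,fy=7,interpolation=cv2.INTER_CUBIC)
im=cv2.convertScaleAbs(im,alpha=1.8,beta=20)
t=np.linspace(0,2*np.pi,60)
for z in(.205,.232):
    pts=np.array([(proj(d,[c[0]+.0225*np.cos(a),c[1]+.0225*np.sin(a),z])-[x,y]+.5)*7 for a in t]).astype(int)
    cv2.polylines(im,[pts],True,(0,0,255),1)
cv2.imwrite('pics/n.png',im)"
```

```text
t 18.225 tcp [ 0.5799 -0.2138  0.1955] rot [-1.545e+00 -2.733e+00  1.000e-03] f [-1.2  0.  -0.4] w 0.0439
```

View pics/n.png

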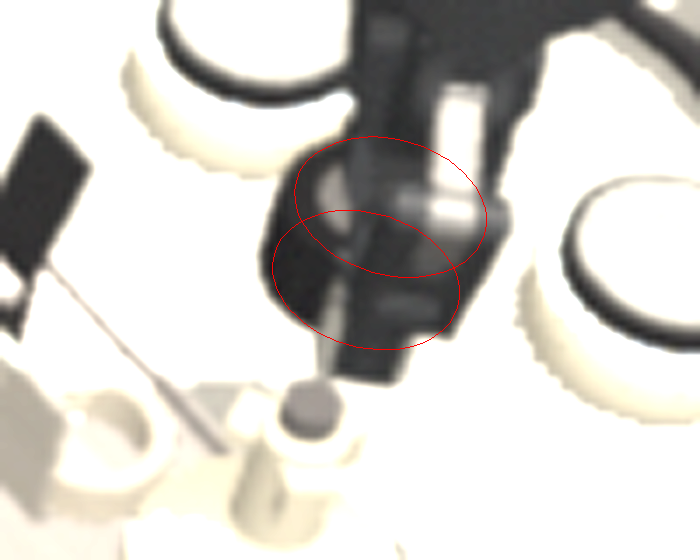

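```bash
python3 -c "
from h import *
cam('side','fin.png'); cam('top','fint.png'); st(); job.hand_in()"
```

```text
t 18.375 tcp [ 0.5803 -0.2139  0.1959] rot [-1.546 -2.734  0.   ] f [-0.3 -0.4 -0.8] w 0.0445
the job is handed in; nothing more can be done
```

View pics/fin.png

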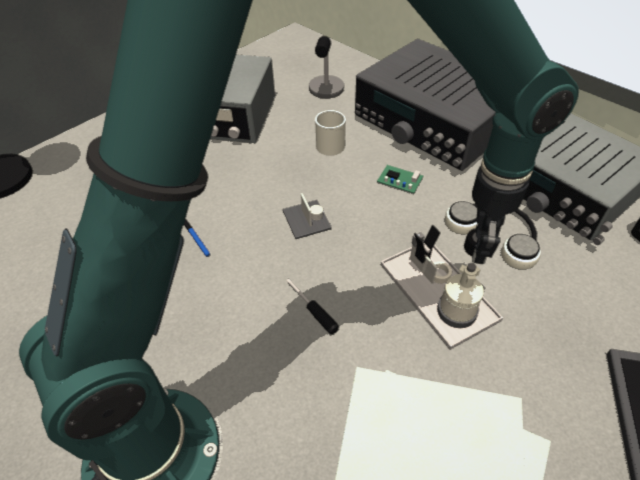

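The job is done and handed in at about 18.4 s, well under the 54 s limit.

- **Vapour alarm:** I squeezed the clip off its parking strip, lowered it over the tray's plate until it seated, and let it go. After release the pictures showed it upright and gripping by itself. The tool height when seated was 88.5 mm, against 88.4 mm when it was parked. At the end only the side camera could confirm this, because the arm blocked the top camera.
- **Cap:** I pressed it about 5 mm down, turned it about 61° anticlockwise and lifted it about 81 mm above its closed height. The pull-off force was small and the bottle neck showed bare.
- **Last checks:** the cap is held at a grip width of about 44 mm, upright above the bottle. A projected outline of the cap matched the picture except for a sideways shift of about 3 mm between the pads. The tape, tin, screwdriver and marker look unmoved in the final picture. No check failed.

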